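# Pack the last wedge and lock the jig

### The job

Pack the last loose wooden wedge into the empty space of the clamping jig, thin end first so that it lies head to tail with its neighbour, fully home against the end stop and flush with the front edge, with the other three still packed. Then swing the jig's handle round over the wedges, up its cam, until it drops into the low notch. Leave the other things on the bench where they are.

Things in the scene. Friction and masses are not known exactly. Their poses are not given: they have to be found in the camera images.
- jig: Clamping jig, screwed down: grey faced base 9 mm thick with a pocket between wooden rails (14 mm wide, tops 41 mm above the bench) and a far end stop; front and top open. Origin: on the bench under the pocket's middle; x from the open front to the stop, y left, z up. Pocket 119 mm wide (y = -59.5 to +59.5), front edge x = -60, stop x = +61 mm. Three wedges fill it from the left; the rightmost place is empty.
- front (a point): Middle of the pocket's front edge, on top of the jig's base (9 mm above the bench); axes as the jig's. From here the base runs on 130 mm towards the front as a flat apron 150 mm wide.
- slot (a point): Where the point wedge_mid is when the last wedge is fully home: x = +1, y = -44 mm in the jig's frame, 27 mm above the bench; axes as the jig's and as the packed wedge's. The empty space: straight right rail at y = -59.5 mm, on its left the neighbour's sloping side; 41 to 43 mm wide at the front, about 20 mm at the stop. Pushing home takes up to 15 N.
- wedge_mid (a point): Loose hardwood wedge, 120 long, 36 mm tall, about 90 g, on the bench right of the jig, right way up. Point: mid-length, mid-height. x from the thick end (40 wide, x = -60) to the thin end (18 wide, x = +60 mm), z up. Straight side at y = -14.5, sloping side from y = +25.5 (thick end) to +3.5 mm (thin end). Packed: straight side on the right rail, thin end on the stop, thick end flush with the front.
- packed_a_mid (a point): The leftmost of the three wedges already in the pocket, loose, same shape and point as the loose wedge, thin end at the front; at about x = 0, y = +44 mm in the jig's frame. Tops 45 mm above the bench.
- packed_b_mid (a point): The second from the left of the three wedges already in the pocket, loose, same shape and point as the loose wedge, thick end at the front; at about x = 0, y = +15 mm in the jig's frame. Tops 45 mm above the bench.
- packed_c_mid (a point): The third from the left, beside the empty space of the three wedges already in the pocket, loose, same shape and point as the loose wedge, thin end at the front; at about x = 0, y = -15 mm in the jig's frame. Tops 45 mm above the bench.
- pivot (a point): The handle's upright pivot, a steel post 20 mm across (28 mm at its cap, 118 mm above the bench) at the jig's left, x = -10 mm, y = +104 mm in the jig's frame. Point: on its axis at bench height.
- knob (a point): The handle: a grey iron lever, 14 mm wide and thick, reaching 150 mm from the pivot's axis to an upright round dark wooden knob, 28 mm across, 55 mm tall. Point: on the knob's axis, 100 mm up when parked. Parked, the knob spans 73 to 128 mm above the bench, the lever's underside 59 mm; 12 mm higher on the cam's crest, 10 mm lower in the notch (4 mm above packed wedges).
- handle (a joint): Turn of the handle, rad, counter-clockwise from above. The lever points 2.356 rad + this value from the jig's x axis. Starts parked at 0 to 0.4 (front left), sweeps past the front, then over the pocket. Level to 0.95, ramp to 1.75, crest to 2.0, falls into the notch from about 2.1; stop at 2.356, straight across the wedges. Needs 2 to 5 N on the knob; on the level deck stays where left.
- handle_lift (a joint): Height of the lever over its parked level, m: 0 parked, +0.012 on the crest, -0.010 down in the notch. Spring and weight (8 to 12 N) press it down; it cannot turn back out of the notch unless lifted.
- glue_bottle: white glue bottle, 60 mm across, 160 mm tall, standing; a bystander. Origin: centre of its underside.
- offcut_a: plain rectangular hardwood offcut 100 x 45 x 36 mm (not a wedge); a bystander. Origin: centre of its underside.
- offcut_b: plain rectangular hardwood offcut 130 x 50 x 30 mm (not a wedge); a bystander. Origin: centre of its underside.
- mug: white ceramic mug, 80 mm across, 95 mm tall; a bystander. Origin: centre of its underside.
- mallet: hammer with wooden handle, 260 mm long, lying; a bystander. Origin: at its underside.
- plane: small steel hand plane, 160 x 50 mm, about 70 mm tall; a bystander. Origin: centre of its underside.

How it is judged:
On the way, in this order (a step that is already met when the one before it is completed fails the run):
1. the last wedge is packed fully home, flat, beside its neighbour (x of wedge_mid in the frame of jig between -0.005 and 0.006 m and angle between wedge_mid's own z axis and vertical below 0.08 rad and angle between the x axis of wedge_mid and the x axis of jig, either way round below 0.08 rad and z of wedge_mid in the frame of jig below 0.032 m and y of wedge_mid in the frame of jig between -0.05 and -0.038 m), for 0.2 s.
2. the handle has dropped into the low notch (value of joint handle above 2 rad and value of joint handle_lift below -0.007 m), for 0.2 s.
At the end, for the whole second after the job is handed in: All four wedges lie flat in the pocket, in line with it within 0.08 rad and at most 5 mm short of home, the last one beside the right rail; the handle is down in the notch (past 2.0 rad, 7 mm or more below its parked level) (all of step 1 and all of step 2 and x of each of packed_a_mid, packed_b_mid, packed_c_mid in the frame of jig above -0.005 m and angle between each of packed_a_mid, packed_b_mid, packed_c_mid's own z axis and vertical below 0.08 rad and angle between the x axis of each of packed_a_mid, packed_b_mid, packed_c_mid and the x axis of jig, either way round below 0.08 rad and z of each of packed_a_mid, packed_b_mid, packed_c_mid in the frame of jig below 0.032 m); the robot touches nothing.
It fails at once if one of the other things on the bench is moved by more than 40 mm (distance of any of glue_bottle, offcut_a, offcut_b, mug, mallet, plane from where it was at the start of the episode above 0.04 m).
It also fails if it takes over 64 s, if anything falls off the work surface, if the arm or the gripper's body presses on something with over 40 N, if the wrist force passes 120 N, or if a joint passes its speed limit or range.

### The arm

A 7-joint arm with a two-finger parallel gripper is mounted at the origin on the work surface. World frame = base frame: x ahead of the robot, y to its left, z up, the work surface at z = 0. Lengths are in m, angles in rad, forces in N, time in s.
With the tool pointing down it reaches from about 0.35 to 0.9 m from the base axis. Payload 7.2 kg.
Tool frame: the origin (TCP) lies at the very end of the fingers, on their centre line; the grasp point (between the pads) lies 19 mm behind it; y points along the fingers, z is the direction in which the jaws open and shut, and the axes are right-handed (so a half turn about y gives the same grasp; the last joint's range is limited). The gripper opens to 88 mm and grips with 3 to 60 N. Pads are 20 mm wide; open, the fingers measure 115 mm over their backs; the gripper's body (75 mm by 178 mm) begins 61 mm behind the grasp point.
Start: joints at [1.175, 0.411, -0.013, 1.596, 0.006, 1.134, -0.082], TCP at [0.201, -0.592, 0.223] pointing down, gripper open.
Joint ranges: [-2.95, 2.95], [-0.29, 1.99], [-1.47, 1.44], [0.14, 2.54], [-1.03, 4.17], [0.13, 1.85], [-2.86, 2.86]. Speed limits (rad/s): [2.39, 2.39, 3.01, 3.01, 3.14, 3.14, 3.14].

### API

Orientations are given as a unit quaternion [x, y, z, w].
In Python, from cell import state, cams, robot gives the robot as it stands.
- The arm moves only by the shell command python3 -m pendant 'ROWS' [FORCE]. ROWS is a JSON object of lists of equal length, an entry for each row: "delta_pos": the shift along the tool's x, y, z in m, a list of three; "turn": the turn, a rotation vector about the tool's x, y, z in rad, a list of three; "hand": the opening, from 0 (shut) to 1 (fully open). In form: {"delta_pos": [[tx, ty, tz], ...], "turn": [[rx, ry, rz], ...], "hand": [hand, ...]}. A call has 1 to 8 rows; each row shifts and turns the pose as measured when the row begins, along the tool's axes as they then stand; what a row does not reach is not made up. A row lasts 1/12 s, in which the tool goes at most 41.7 mm and 7.16 degrees, less where a joint would pass 70% of its speed; a pose out of reach is approached as far as the arm can. A call with a gripper value outside its range is refused whole. The fingers move at their own pace and stop on an object; FORCE is the grip in N (left out, the last holds). Time passes only in rows, so rows that do not move let the fingers close. It gives the time, the measured TCP pose, the force and the opening at its end, in the units of the state.
- state(): the state, without advancing time (a new reading comes with each control period).
- cams.snapshot(name): name is "scene" or "side" or "wrist"; returns a dict with "img" (420x560x3 uint8, red, green, blue), "K" (3x3 intrinsics, pixels), "eye" and "attitude" of the camera in the world; the wrist camera has in their place "tool_from_camera" (4x4, takes a point from camera to tool coordinates, whose origin is the TCP and whose axes are the tool frame's). Camera axes: x right, y down, z forward; pixel columns grow to the right and rows downward; lengths in m; the calibration is good to about 2 mm. A picture is of the moment at which its call begins: read the wrist's pose just before it. There is no depth.
- robot.job_done(): hands the job in, once; it reports no verdict.
The state is a dict: "t": time; "joints": joint angles; "qd": joint speeds; "effort": joint torques, N m; "eef_pos": TCP position; "tcp_rot": TCP orientation; "ft_force": force on the tool from outside, world axes, zero at the start; "wrist_torque": the same for the moment, N m; "width": finger opening in m.
Only numpy, scipy, OpenCV 4.12 (cv2) and the standard library are available. Lean on these libraries where they do the work, as an engineer would, in place of code of your own. Each camera call takes 0.05 s, during which the arm holds its last target. There are 200 camera calls.

## Working session

There is one attempt and no reset: what is moved stays moved. The work goes in short steps, Python scripts to look and compute and a shell command to move; the robot and the scene stay as the last step left them, time stands still between calls to the robot, and variables do not carry over. Pictures are saved under pics/ and viewed, about 8 in all and at most 12, crops included, and the job is handed in when it is done.

```bash
ls; mkdir -p pics; python3 - <<'E'
from cell import state,cams
import cv2,numpy as np
s=state();print(s)
for n in("scene","side","wrist"):
    d=cams.snapshot(n);cv2.imwrite(f"pics/{n}0.png",d["img"][:,:,::-1])
    print(n,{k:np.round(v,4).tolist() for k,v in d.items() if k!="img"})
E
```

```text
pics
{'t': 0.0, 'joints': array([ 1.17484657,  0.41186297, -0.01274324,  1.59703513,  0.00559152,
        1.13429965, -0.08220301]), 'qd': array([ 0.00100273,  0.00144946, -0.00085331, -0.00077191, -0.0007347 ,
        0.00056125, -0.00036167]), 'effort': array([ 7.18214437e-05, -5.87955093e+01,  6.41785227e-01, -2.91081870e+01,
       -5.37708204e-02,  1.83364347e-02,  2.06391092e-04]), 'eef_pos': array([ 0.20101397, -0.59126047,  0.22183557]), 'tcp_rot': array([-0.11549755,  0.69817177, -0.6970891 ,  0.11525307]), 'ft_force': array([-0.20207757, -0.20742334, -0.04737051]), 'wrist_torque': array([ 0.02699482,  0.01583944, -0.01761798]), 'width': 0.08760210648528528}
scene {'K': [[483.8129, 0.0, 274.4112], [0.0, 483.8129, 210.3037], [0.0, 0.0, 1.0]], 'eye': [0.9427, -0.5685, 1.0812], 'attitude': [0.9107, 0.274, -0.0854, -0.297]}
side {'K': [[411.0498, 0.0, 279.6768], [0.0, 411.0498, 211.2984], [0.0, 0.0, 1.0]], 'eye': [0.4303, -0.8328, 0.8288], 'attitude': [0.8993, -0.0664, 0.0264, -0.4315]}
wrist {'K': [[375.9808, 0.0, 282.1593], [0.0, 375.9808, 211.1294], [0.0, 0.0, 1.0]], 'tool_from_camera': [[0.0011, 0.9698, 0.244, -0.0673], [-0.0003, -0.244, 0.9698, -0.1621], [1.0, -0.0012, -0.0, 0.0002], [0.0, 0.0, 0.0, 1.0]]}
```

View pics/scene0.png

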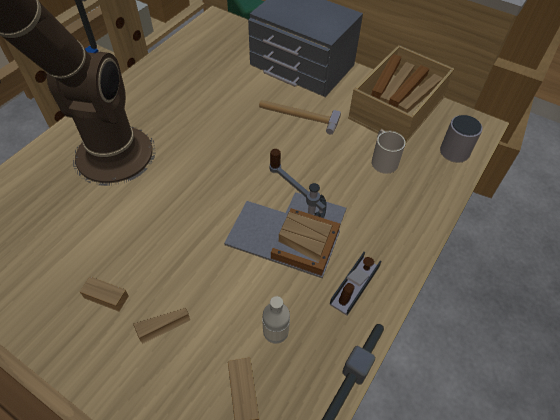

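View pics/side0.png

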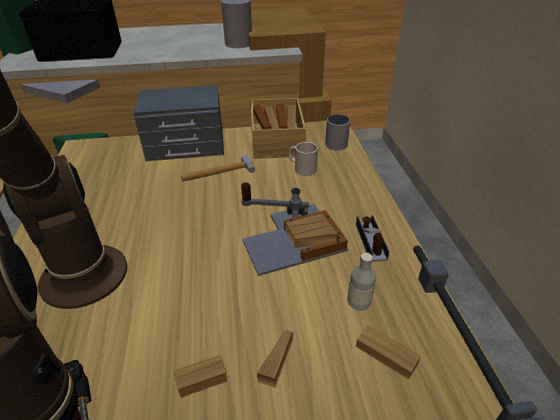

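The scene picture shows the jig at about (290,235), its handle's knob at (275,158) and the loose wedge at (162,322). The side picture shows the jig at (300,235) and the wedge at (276,357), with the thin end up and to the right. Next I'll zoom in on these.

```bash
python3 - <<'E'
import cv2,numpy as np
a=cv2.imread("pics/scene0.png");b=cv2.imread("pics/side0.png")
def crop(im,x,y,w,h,k):
    c=cv2.resize(im[y:y+h,x:x+w],None,fx=k,fy=k,interpolation=cv2.INTER_CUBIC)
    for i in range(0,w,10):
        cv2.line(c,(i*k,0),(i*k,6 if (x+i)%50 else 14),(0,255,255),1)
        if (x+i)%20==0: cv2.putText(c,str(x+i),(i*k,24),0,.35,(0,255,255),1)
    for i in range(0,h,10):
        cv2.line(c,(0,i*k),(6,i*k),(0,255,255),1)
        if (y+i)%20==0: cv2.putText(c,str(y+i),(8,i*k+4),0,.35,(0,255,255),1)
    return c
o=np.zeros((600,800,3),np.uint8)
o[:,:]=crop(a,220,140,133,100+0,6)[:600,:798].shape and 0
c1=crop(a,220,140,130,140,4); c2=crop(b,240,175,110,100,4) # 520x560
c3=crop(a,130,300,64,45,4); c4=crop(b,250,320,50,70,4)
o[:560,:520]=c1; o[:180,530:786]=c3; o[190:470,530:730]=c4
cv2.imwrite("pics/z1.png",o); cv2.imwrite("pics/z2.png",crop(b,230,175,130,100,6))
E
```

```text
(no output)
```

View pics/z1.png

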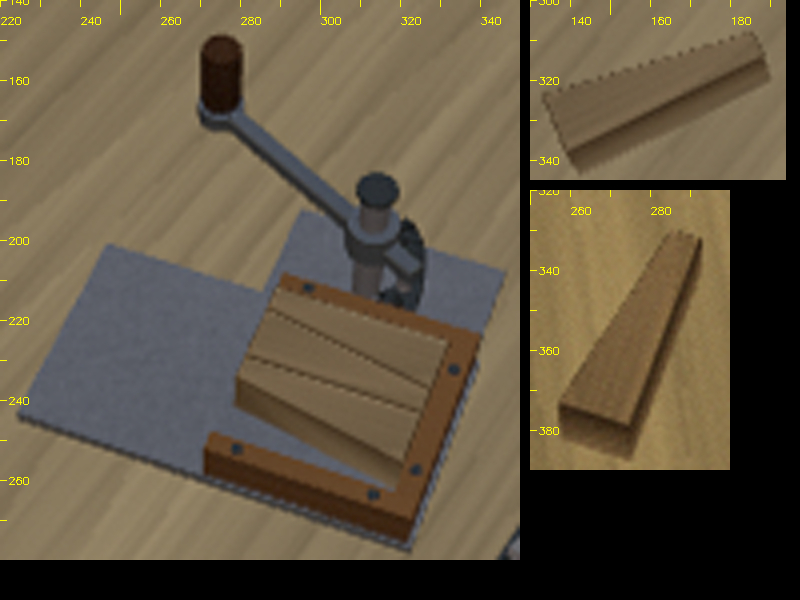

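View pics/z2.png

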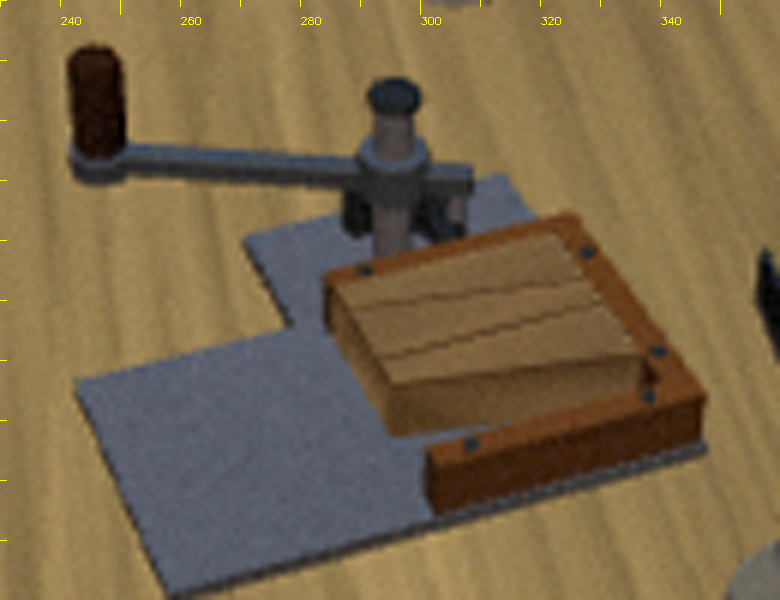

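Jig: the apron corners are at (225,243) and (247,201), and the rail corners and pivot cap are readable in both views. The wedge's thick corners are at (133,324) and (139,339), its thin ones at (186,308) and (189,314). Next I'll fit the poses.

```bash
cat > h.py <<'E'
import numpy as np
from scipy.spatial.transform import Rotation as R
from scipy.optimize import least_squares
CAM={'scene':(483.8129,274.4112,210.3037,[.9427,-.5685,1.0812],[.9107,.274,-.0854,-.297]),
'side':(411.0498,279.6768,211.2984,[.4303,-.8328,.8288],[.8993,-.0664,.0264,-.4315])}
def proj(c,P):
    f,u,v,e,q=CAM[c];p=R.from_quat(q).inv().apply(np.atleast_2d(P)-e)
    return np.c_[f*p[:,0]/p[:,2]+u,f*p[:,1]/p[:,2]+v]
def place(p,P):
    c,s=np.cos(p[2]),np.sin(p[2]);P=np.atleast_2d(P)
    return np.c_[p[0]+c*P[:,0]-s*P[:,1],p[1]+s*P[:,0]+c*P[:,1],P[:,2]]
def fit(obs,x0):
    def r(p): return np.concatenate([(proj(c,place(p,P))-uv).ravel() for c,P,uv in obs])
    s=least_squares(r,x0,loss='soft_l1');return s.x,np.round(r(s.x).reshape(-1,2),1)
E
python3 - <<'E'
from h import *
P=np.array([[-190,-75,9],[-190,75,9],[-60,-73.5,41],[75,-73.5,41],[75,73.5,41],[-60,73.5,41],[-10,104,118]])/1e3
obs=[('scene',P,np.array([[224.5,243],[247,200.7],[271.2,251.2],[322.8,270],[340.5,223.7],[290.7,208.2],[314.2,186]])),
('side',P,np.array([[258.7,274.5],[243,238.7],[301.3,252],[347.5,241.7],[325.5,210.5],[284.3,221.7],[295.8,190.3]]))]
for y in(0,1.5,-1.5,3):
    j,r=fit(obs,[.5,-.1,y]); print(j,abs(r).mean())
    if abs(r).mean()<2: J=j;print(r.tolist())
W=np.array([[-60,25.5,36],[-60,-14.5,36],[60,3.5,36],[60,-14.5,36]])/1e3
ow=[('scene',W,np.array([[133.2,324.2],[139.5,338.8],[186.5,308],[189.2,314.5]])),('side',W,np.array([[257.5,373.8],[275.5,379.5],[287,330.2],[293,332.5]]))]
w,r=fit(ow,[.4,-.5,1.3]);print('W',w,r.tolist())
ok=[('scene',np.array([[0,0,.128]]),np.array([[275.5,151.2]])),('side',np.array([[0,0,.128]]),np.array([[246,184.]]))]
k,_=fit(ok,[.4,0,0]);pv=place(J,[-.01,.104,0])[0];print('knob',k,'pivot',pv,'r',np.hypot(*(k[:2]-pv[:2])),'th',np.arctan2(k[1]-pv[1],k[0]-pv[0])-J[2]-2.356)
print('slot',place(J,[.001,-.044,.027]),'front',place(J,[-.06,0,.009]))
from cell import state
s=state();print(R.from_quat(s['tcp_rot']).as_matrix().round(3))
E
```

```text
[0.64174362 0.03724495 0.21083029] 0.6821428571428572
[[-0.1, 0.8], [0.1, 0.4], [-0.2, 1.5], [-0.3, 0.2], [-0.6, 0.2], [0.6, 0.4], [0.7, 1.6], [-0.9, -1.1], [-0.8, -0.6], [1.3, 0.4], [-0.4, -1.4], [-0.8, -0.7], [-0.7, -1.8], [-0.1, -0.4]]
[0.64174362 0.03724495 0.21083029] 0.6821428571428572
[[-0.1, 0.8], [0.1, 0.4], [-0.2, 1.5], [-0.3, 0.2], [-0.6, 0.2], [0.6, 0.4], [0.7, 1.6], [-0.9, -1.1], [-0.8, -0.6], [1.3, 0.4], [-0.4, -1.4], [-0.8, -0.7], [-0.7, -1.8], [-0.1, -0.4]]
[0.64174362 0.03724495 0.21083029] 0.6821428571428572
[[-0.1, 0.8], [0.1, 0.4], [-0.2, 1.5], [-0.3, 0.2], [-0.6, 0.2], [0.6, 0.4], [0.7, 1.6], [-0.9, -1.1], [-0.8, -0.6], [1.3, 0.4], [-0.4, -1.4], [-0.8, -0.7], [-0.7, -1.8], [-0.1, -0.4]]
[0.64174362 0.03724495 0.21083029] 0.6821428571428572
[[-0.1, 0.8], [0.1, 0.4], [-0.2, 1.5], [-0.3, 0.2], [-0.6, 0.2], [0.6, 0.4], [0.7, 1.6], [-0.9, -1.1], [-0.8, -0.6], [1.3, 0.4], [-0.4, -1.4], [-0.8, -0.7], [-0.7, -1.8], [-0.1, -0.4]]
W [ 0.49132069 -0.33502245  1.09049095] [[0.0, 0.5], [-0.2, 0.7], [-0.5, 0.8], [-0.2, 0.7], [-0.3, -0.7], [-0.1, -0.5], [-1.2, -0.8], [0.4, -0.9]]
knob [0.46491174 0.17695051 0.        ] pivot [0.61020077 0.13684941 0.        ] r 0.15072159927958528 th 0.30545821104806814
slot [[ 0.65192944 -0.00557151  0.027     ]] front [[0.58307217 0.02468864 0.009     ]]
[[-0.947 -0.     0.322]
 [-0.322  0.001 -0.947]
 [ 0.    -1.    -0.001]]
```

```bash
cat >> h.py <<'E'
J=np.array([.64174,.03724,.21083])
def go(P,yaw):
    "print tool-frame shift (after turn) and turn about tool y; yaw = wanted direction of -tool x"
    from cell import state
    s=state();m=R.from_quat(s['tcp_rot']).as_matrix();y0=np.arctan2(-m[1,0],-m[0,0])
    d=(yaw-y0+np.pi)%(2*np.pi)-np.pi;e=np.array(P)-s['eef_pos'];c,n=np.cos(yaw),np.sin(yaw)
    print('t',round(s['t'],2),'tcp',s['eef_pos'].round(4),'yaw',y0.round(4),'tilt',m[2].round(3),'F',s['ft_force'].round(1),'w',s['width'].round(4))
    print('turn_y',round(-d,4),'| shift after turn',np.round([-(c*e[0]+n*e[1]),-e[2],n*e[0]-c*e[1]],4),'| shift now',np.round(m.T@e,4))
E
python3 -m pendant '{"delta_pos":[[0,0,0],[0,0,0],[0,0,0],[0,0,0],[0,0,0],[0,0,0],[0,0,0]],"turn":[[0,-0.109,0],[0,-0.109,0],[0,-0.109,0],[0,-0.109,0],[0,-0.109,0],[0,-0.109,0],[0,-0.109,0]],"hand":[1,1,1,1,1,1,1]}'
python3 -c "
from h import *
go([.467,-.373,.15],1.0905)"
```

```text
t: 0.73
eef_pos: [0.2008, -0.5898, 0.2193]
tcp_rot: [-0.376, 0.601, -0.596, 0.377]
ft_force: [0.4, -0.5, 0.4]
width: 0.0878Traceback (most recent call last):
  File "<string>", line 3, in <module>
    go([.467,-.373,.15],1.0905)
    ~~^^^^^^^^^^^^^^^^^^^^^^^^^
  File "h.py", line 21, in go
    print('t',round(s['t'],2),'tcp',s['eef_pos'].round(4),'yaw',y0.round(4),'tilt',m[2].round(3),'F',s['ft_force'].round(1),'w',s['width'].round(4))
                                                                                                                                ^^^^^^^^^^^^^^^^
AttributeError: 'float' object has no attribute 'round'
```

```bash
sed -i "s/s\['width'\].round(4)/round(s['width'],4)/" h.py
python3 -c "
from h import *
go([.467,-.373,.15],1.0905)"
```

```text
t 0.73 tcp [ 0.2008 -0.5898  0.2193] yaw 1.1224 tilt [-0.004 -1.    -0.005] F [ 0.4 -0.5  0.4] w 0.0878
turn_y 0.0319 | shift after turn [-0.3153  0.0693  0.1359] | shift now [-0.3105  0.0698  0.1462]
```

```bash
python3 -m pendant '{"delta_pos":[[0,0,0],[-0.036,0.006,0.0155],[-0.036,0.006,0.0155],[-0.036,0.006,0.0155],[-0.036,0.006,0.0155],[-0.036,0.006,0.0155],[-0.036,0.006,0.0155],[-0.036,0.006,0.0155]],"turn":[[0,0.032,0],[0,0,0],[0,0,0],[0,0,0],[0,0,0],[0,0,0],[0,0,0],[0,0,0]],"hand":[1,1,1,1,1,1,1,1]}' >/dev/null
python3 -c "
from h import *
go([.467,-.373,.15],1.0905)"
```

```text
t 1.4 tcp [ 0.4124 -0.4231  0.1744] yaw 1.029 tilt [ 0.002 -1.    -0.007] F [ 0.9 -0.9 -0.4] w 0.0877
turn_y -0.0615 | shift after turn [-0.0697  0.0244  0.0253] | shift now [-0.0711  0.0241  0.0211]
```

```bash
python3 -m pendant '{"delta_pos":[[0,0,0],[-0.025,0.008,0.009],[-0.025,0.008,0.009],[-0.022,0.008,0.008],[0,0,0]],"turn":[[0,-0.061,0],[0,0,0],[0,0,0],[0,0,0],[0,0,0]],"hand":[1,1,1,1,1]}' >/dev/null
python3 - <<'E'
from h import *
from cell import state,cams
import cv2
go([.467,-.373,.15],1.0905)
s=state();d=cams.snapshot('wrist');im=d['img'][:,:,::-1].copy()
T=np.eye(4);T[:3,:3]=R.from_quat(s['tcp_rot']).as_matrix();T[:3,3]=s['eef_pos']
M=np.linalg.inv(T@d['tool_from_camera'])
P=place([.49132,-.33502,1.0905],np.array([[-60,25.5,36],[-60,-14.5,36],[60,-14.5,36],[60,3.5,36]])/1e3)
p=P@M[:3,:3].T+M[:3,3];uv=(p@np.array(d['K']).T);uv=uv[:,:2]/uv[:,2:]
print(uv.round(1).tolist())
cv2.polylines(im,[uv.round().astype(int)],True,(0,255,0),1)
cv2.imwrite('pics/w1.png',im)
E
```

```text
t 1.82 tcp [ 0.4801 -0.3587  0.1476] yaw 1.0754 tilt [-0.004 -1.    -0.007] F [ 0.4  1.1 -0.4] w 0.0878
turn_y -0.0151 | shift after turn [ 0.0187 -0.0024 -0.0051] | shift now [ 0.0188 -0.0024 -0.0048]
[[248.5, 252.1], [300.4, 251.4], [299.6, 88.1], [273.7, 88.6]]
```

View pics/w1.png

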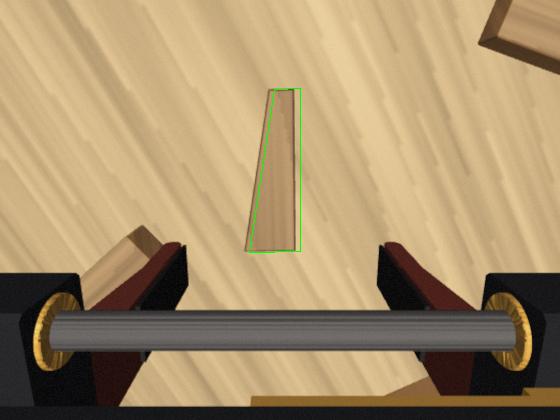

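The wedge lies about 5 px (4 mm) left of the prediction, with its yaw right. The offcut at lower left, near (140,245), clears the fingers. I'll correct the position and descend with a narrower opening.

```bash
python3 -m pendant '{"delta_pos":[[0.019,0,-0.008],[0,0,0],[0,0,0]],"turn":[[0,-0.015,0],[0,0,0],[0,0,0]],"hand":[0.7,0.7,0.7]}' >/dev/null
python3 -c "
from h import *
go([.4643,-.3716,.010],1.0905)"
```

```text
t 2.12 tcp [ 0.4613 -0.3747  0.1479] yaw 1.0796 tilt [-0.002 -1.    -0.009] F [ 0.6 -0.8 -0.4] w 0.0714
turn_y -0.0109 | shift after turn [-0.0041  0.1379  0.0012] | shift now [-0.0039  0.1379  0.0023]
```

```bash
python3 -m pendant '{"delta_pos":[[-0.003,0.03,0.001],[0,0.03,0],[0,0.03,0],[0,0.025,0],[0,0.01,0],[0,0,0]],"turn":[[0.009,-0.011,0],[0,0,0],[0,0,0],[0,0,0],[0,0,0],[0,0,0]],"hand":[0.7,0.7,0.7,0.7,0.7,0.7]}' >/dev/null
python3 -c "
from h import *
go([.4643,-.3716,.010],1.0905)"
```

```text
t 2.62 tcp [ 0.4631 -0.3797  0.0228] yaw 1.0674 tilt [ 0.003 -1.     0.009] F [ 0.5  0.2 -0.1] w 0.0613
turn_y -0.0231 | shift after turn [-0.0077  0.0128 -0.0027] | shift now [-0.0077  0.0128 -0.003 ]
```

```bash
python3 -m pendant '{"delta_pos":[[-0.007,0.012,-0.003],[0,0,0],[0,0,0]],"turn":[[-0.008,-0.023,0],[0,0,0],[0,0,0]],"hand":[0.7,0.7,0.7]}' 
python3 -c "
from h import *
go([.4643,-.3716,.010],1.0905)"
```

```text
t: 2.87
eef_pos: [0.4647, -0.3731, 0.012]
tcp_rot: [0.367, -0.603, 0.606, -0.366]
ft_force: [0.5, 0.0, -0.6]
width: 0.0617
t 2.87 tcp [ 0.4647 -0.3731  0.012 ] yaw 1.0891 tilt [ 0.004 -1.     0.003] F [ 0.5  0.  -0.6] w 0.0617
turn_y -0.0014 | shift after turn [-0.0011  0.002  -0.001 ] | shift now [-0.0011  0.002  -0.001 ]
```

Close with 35 N, then lift.

```bash
python3 -m pendant '{"delta_pos":[[-0.001,0.001,0],[0,0,0],[0,0,0],[0,0,0],[0,0,0],[0,0,0],[0,0,0],[0,0,0]],"turn":[[0,0,0],[0,0,0],[0,0,0],[0,0,0],[0,0,0],[0,0,0],[0,0,0],[0,0,0]],"hand":[0.3,0.3,0.3,0.3,0.3,0.3,0.3,0.3]}' 35 
python3 -m pendant '{"delta_pos":[[0,-0.02,0],[0,-0.02,0],[0,-0.02,0],[0,-0.02,0],[0,0,0]],"turn":[[0,0,0],[0,0,0],[0,0,0],[0,0,0],[0,0,0]],"hand":[0.3,0.3,0.3,0.3,0.3]}'
python3 -c "
from h import *
P=place(J,[-.13-.045,-.044+.0041,.1]);print(P)
go(P[0],J[2])"
```

```text
t: 3.53
eef_pos: [0.4676, -0.3736, 0.0154]
tcp_rot: [0.366, -0.601, 0.609, -0.366]
ft_force: [1.1, -0.0, -1.1]
width: 0.0379
t: 3.95
eef_pos: [0.4655, -0.3718, 0.0961]
tcp_rot: [0.367, -0.603, 0.607, -0.366]
ft_force: [-0.5, -0.2, -0.3]
width: 0.0377
[[ 0.47896486 -0.03839905  0.1       ]]
t 3.95 tcp [ 0.4655 -0.3718  0.0961] yaw 1.0887 tilt [ 0.004 -1.     0.004] F [-0.5 -0.2 -0.3] w 0.0377
turn_y 0.8778 | shift after turn [-0.0829 -0.0039 -0.3232] | shift now [-0.3016 -0.0055 -0.1426]
```

```bash
python3 -m pendant '{"delta_pos":[[-0.01,-0.005,0],[-0.015,0,0],[-0.015,0,0],[-0.015,0,0],[-0.015,0,0],[-0.015,0,0],[-0.01,0,0],[0,0,0]],"turn":[[0,0.11,0],[0,0.11,0],[0,0.11,0],[0,0.11,0],[0,0.11,0],[0,0.11,0],[0,0.11,0],[0,0.11,0]],"hand":[0.3,0.3,0.3,0.3,0.3,0.3,0.3,0.3]}' >/dev/null
python3 -c "
from h import *
P=place(J,[-.13-.045,-.044+.0041,.1]);print(P)
go(P[0],J[2])"
```

```text
[[ 0.47896486 -0.03839905  0.1       ]]
t 4.62 tcp [ 0.5331 -0.3074  0.0961] yaw 0.1667 tilt [ 0.002 -1.     0.005] F [ 0.4  0.4 -0.6] w 0.0378
turn_y -0.0441 | shift after turn [-0.0034 -0.0039 -0.2744] | shift now [ 0.0087 -0.0052 -0.2742]
```

```bash
python3 -m pendant '{"delta_pos":[[0,0,0],[0,-0.002,-0.038],[0,0,-0.038],[0,0,-0.038],[0,0,-0.038],[0,0,-0.038],[0,0,-0.03],[0,0,0]],"turn":[[0,-0.044,0],[0,0,0],[0,0,0],[0,0,0],[0,0,0],[0,0,0],[0,0,0],[0,0,0]],"hand":[0.3,0.3,0.3,0.3,0.3,0.3,0.3,0.3]}' >/dev/null
python3 -c "
from h import *
P=place(J,[-.13-.045,-.044+.0041,.1])
go(P[0],J[2])"
```

```text
t 5.28 tcp [ 0.4838 -0.085   0.0881] yaw 0.2001 tilt [ 0.01  -1.     0.005] F [ 0.5 -0.3 -0.8] w 0.0381
turn_y -0.0107 | shift after turn [-0.005  -0.0119 -0.0465] | shift now [-0.0044 -0.0121 -0.0465]
```

```bash
python3 -m pendant '{"delta_pos":[[-0.002,-0.006,-0.022],[-0.002,-0.003,-0.022],[0,0,0],[0,0,0]],"turn":[[-0.005,-0.01,0.01],[0,0,0],[0,0,0],[0,0,0]],"hand":[0.3,0.3,0.3,0.3]}' >/dev/null
cat >> h.py <<'E'
def wrist(name,polys):
    from cell import state,cams
    import cv2
    s=state();d=cams.snapshot('wrist');im=d['img'][:,:,::-1].copy()
    T=np.eye(4);T[:3,:3]=R.from_quat(s['tcp_rot']).as_matrix();T[:3,3]=s['eef_pos']
    M=np.linalg.inv(T@d['tool_from_camera'])
    for P,c in polys:
        p=P@M[:3,:3].T+M[:3,3];uv=(p@np.array(d['K']).T);uv=uv[:,:2]/uv[:,2:];print(uv.round(1).tolist())
        cv2.polylines(im,[uv.round().astype(int)],True,c,1)
    cv2.imwrite(f'pics/{name}.png',im)
E
python3 - <<'E'
from h import *
P=place(J,[-.13-.045,-.044+.0041,.1])
go(P[0],J[2])
from cell import state
s=state()
# wedge as held: tool = wedge(-45,4.1), bottom 15 mm below tcp... top z = tcp+.021
t=place([*s['eef_pos'][:2],J[2]],(np.array([[-60,25.5,0],[-60,-14.5,0],[60,-14.5,0],[60,3.5,0]])-[-45,4.1,0])/1e3);t[:,2]=s['eef_pos'][2]+.0206
rail=place(J,np.array([[-60,-59.5,41],[61,-59.5,41],[61,-73.5,41],[-60,-73.5,41]])/1e3)
c=place([*place(J,[0,-.015,0])[0,:2],J[2]+np.pi],np.array([[-60,14.5-4.5+4.5,45]])/1e3)
wc=place(J,np.array([[-60,-18.5,45],[60,-38,45],[60,0,45],[-60,0,45]])/1e3)
wrist('w2',[(t,(0,255,0)),(rail,(0,0,255)),(wc,(255,0,0))])
E
```

```text
t 5.62 tcp [ 0.4769 -0.0379  0.0948] yaw 0.2152 tilt [ 0.003 -1.    -0.001] F [-0.  -0.4 -0.1] w 0.0378
turn_y 0.0044 | shift after turn [-0.002  -0.0052  0.0009] | shift now [-0.0019 -0.0052  0.0009]
[[230.8, 319.2], [326.3, 319.6], [337.7, 2.5], [284.8, 2.3]]
[[322.1, 18.6], [330.1, -279.7], [361.6, -279.6], [348.8, 18.7]]
[[243.0, 16.4], [281.7, -286.3], [194.3, -286.6], [207.0, 16.2]]
```

View pics/w2.png

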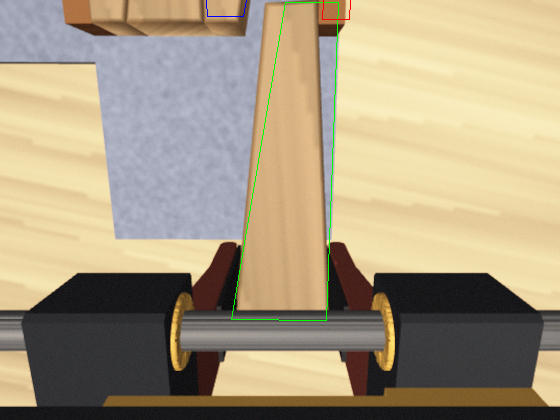

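The wedge sits about 0.06 rad counter-clockwise in the grip: its thin end centre is at (293,3), against 311 predicted. The rail's front, at about (333,25), and the neighbour's corner (246,22) match the fit. I'll yaw the tool to suit and lower.

```bash
python3 -m pendant '{"delta_pos":[[0,0,0],[0,0.025,0],[0,0.025,0],[0,0.012,0],[0,0,0]],"turn":[[0,0.065,0],[0,0,0],[0,0,0],[0,0,0],[0,0,0]],"hand":[0.3,0.3,0.3,0.3,0.3]}' >/dev/null
python3 -c "
from h import *
go(place(J,[-.175,-.038,.028])[0],J[2]-.062)"
```

```text
t 6.08 tcp [ 0.4787 -0.0443  0.0301] yaw 0.1397 tilt [ 0.    -1.     0.002] F [-1.1  0.3 -0.7] w 0.0378
turn_y -0.0092 | shift after turn [-0.001   0.0021 -0.0077] | shift now [-0.0009  0.0021 -0.0077]
```

```bash
python3 -m pendant '{"delta_pos":[[0,0.001,-0.0075],[0,0,0],[-0.015,0,-0.001],[-0.015,0,-0.001],[-0.015,0,-0.001],[0,0,0]],"turn":[[0,-0.009,0],[0,0,0],[0,0,0],[0,0,0],[0,0,0],[0,0,0]],"hand":[0.3,0.3,0.3,0.3,0.3,0.3]}'
python3 -c "
from h import *
go(place(J,[-.115,-.039,.028])[0],J[2]-.062)"
```

```text
t: 6.58
eef_pos: [0.4988, -0.0321, 0.0248]
tcp_rot: [0.067, -0.704, 0.706, -0.034]
ft_force: [1.4, 0.3, -0.7]
width: 0.0347
t 6.58 tcp [ 0.4988 -0.0321  0.0248] yaw 0.1429 tilt [ 0.048 -0.999  0.   ] F [ 1.4  0.3 -0.7] w 0.0347
turn_y -0.0059 | shift after turn [-0.0392 -0.0032 -0.0013] | shift now [-0.039  -0.0051 -0.0015]
```

The grip width changed, so the wedge was blocked. I'll look.

```bash
python3 - <<'E'
from h import *
go(place(J,[-.175,-.038,.028])[0],J[2]-.062)
rail=place(J,np.array([[-60,-59.5,41],[61,-59.5,41],[61,-73.5,41],[-60,-73.5,41]])/1e3)
wc=place(J,np.array([[-60,-18.5,45],[60,-38,45],[60,0,45],[-60,0,45]])/1e3)
wrist('w3',[(rail,(0,0,255)),(wc,(255,0,0))])
go(place(J,[-.175,-.038,.028])[0],J[2]-.062)
E
```

```text
t 6.58 tcp [ 0.4988 -0.0321  0.0248] yaw 0.1429 tilt [ 0.048 -0.999  0.   ] F [ 1.4  0.3 -0.7] w 0.0347
turn_y -0.0059 | shift after turn [ 0.0207 -0.0032  0.0014] | shift now [ 0.0208 -0.0023  0.0015]
[[325.7, 35.3], [308.8, -484.4], [364.1, -490.0], [366.2, 32.2]]
[[206.0, 42.5], [222.6, -493.4], [70.0, -477.6], [152.0, 46.6]]
t 6.63 tcp [ 0.4986 -0.0324  0.0249] yaw 0.1428 tilt [ 0.047 -0.999  0.   ] F [-0.5  0.2 -0.8] w 0.0349
turn_y -0.0061 | shift after turn [ 0.0204 -0.0031  0.0011] | shift now [ 0.0205 -0.0022  0.0013]
```

View pics/w3.png

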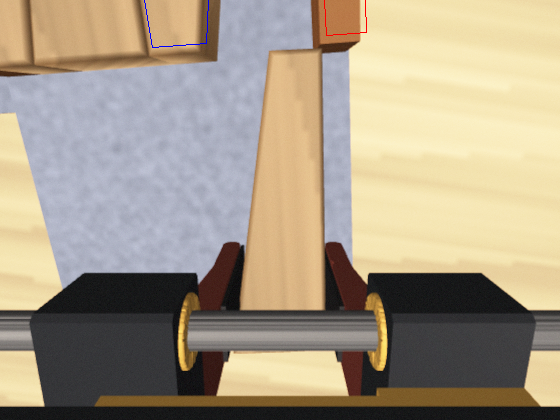

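The thin end (270–322, row 50) overlaps the rail's front by about 1 mm, with the rail's top corner near (320,42). It stopped there and slipped about 13 mm back in the grip; it now rests on the apron. I'll release, level the tool, step back and regrip, then go about 5 mm further left.

```bash
python3 -m pendant '{"delta_pos":[[0,0,0],[0,0,0],[0,0,0],[0,0,0],[0,0,0],[0.012,0,0],[0,0,0]],"turn":[[0,0,0],[0,0,0],[0,0,0],[0,0,0.046],[0,0,0],[0,0,0],[0,0,0]],"hand":[0.6,0.6,0.6,0.6,0.6,0.6,0.6]}'
python3 -c "
from h import *
go(place(J,[-.167,-.038,.024])[0],J[2]-.065)"
```

```text
t: 7.22
eef_pos: [0.4926, -0.0346, 0.0296]
tcp_rot: [0.045, -0.705, 0.706, -0.055]
ft_force: [-1.2, 0.6, -0.9]
width: 0.0527
t 7.22 tcp [ 0.4926 -0.0346  0.0296] yaw 0.1426 tilt [-0.014 -1.     0.002] F [-1.2  0.6 -0.9] w 0.0527
turn_y -0.0032 | shift after turn [ 0.0061  0.0056 -0.0006] | shift now [ 0.0062  0.0055 -0.0006]
```

```bash
python3 -m pendant '{"delta_pos":[[0.008,0.005,0],[0,0,0],[0,0,0],[0,0,0],[0,0,0],[0,0,0],[0,0,0],[0,0,0]],"turn":[[0,0,-0.014],[0,0,0],[0,0,0],[0,0,0],[0,0,0],[0,0,0],[0,0,0],[0,0,0]],"hand":[0.6,0.6,0.6,0.25,0.25,0.25,0.25,0.25]}' 50
python3 - <<'E'
from h import *
go(place(J,[-.167,-.033,.028])[0],J[2]-.065)
wrist('w4',[(place(J,np.array([[-60,-59.5,41],[61,-59.5,41],[61,-73.5,41],[-60,-73.5,41]])/1e3),(0,0,255))])
E
```

```text
t: 7.88
eef_pos: [0.4875, -0.0355, 0.025]
tcp_rot: [0.05, -0.704, 0.706, -0.051]
ft_force: [-0.4, 0.2, 1.2]
width: 0.0367
t 7.88 tcp [ 0.4875 -0.0355  0.025 ] yaw 0.1429 tilt [ 0.    -1.     0.003] F [-0.4  0.2  1.2] w 0.0367
turn_y -0.0029 | shift after turn [ 0.0014 -0.003  -0.0057] | shift now [ 0.0014 -0.003  -0.0057]
[[320.3, -0.7], [300.6, -490.9], [352.0, -495.7], [360.2, -3.7]]
```

View pics/w4.png

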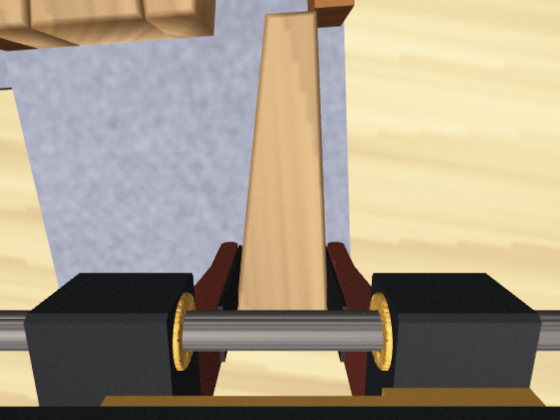

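It's gripped again and the wedge's edge runs parallel to the apron. Its thin right corner, at (317,13), still overlaps the rail's inner face at about (310–315). I'll shift it left and advance.

```bash
python3 -m pendant '{"delta_pos":[[0.005,-0.003,0],[0,0,-0.006],[0,0,0],[-0.015,0,-0.001],[-0.015,0,-0.001],[-0.015,0,-0.001],[0,0,0]],"turn":[[0,0,0],[0,0,0],[0,0,0],[0,0,0],[0,0,0],[0,0,0],[0,0,0]],"hand":[0.25,0.25,0.25,0.25,0.25,0.25,0.25]}'
python3 -c "
from h import *
go(place(J,[-.077,-.033,.028])[0],J[2]-.065)"
```

```text
t: 8.52
eef_pos: [0.5253, -0.0192, 0.0282]
tcp_rot: [0.051, -0.704, 0.706, -0.05]
ft_force: [0.2, 0.4, -1.0]
width: 0.0366
t 8.52 tcp [ 0.5253 -0.0192  0.0282] yaw 0.1433 tilt [ 0.001 -1.     0.002] F [ 0.2  0.4 -1. ] w 0.0366
turn_y -0.0025 | shift after turn [-0.0487  0.0002 -0.001 ] | shift now [-0.0487  0.0002 -0.0012]
```

```bash
python3 -m pendant '{"delta_pos":[[-0.012,0,-0.0008],[-0.012,0,-0.0008],[-0.012,0,-0.0008],[-0.006,0,0],[0,0,0]],"turn":[[0,0,0],[0,0,0],[0,0,0],[0,0,0],[0,0,0]],"hand":[0.25,0.25,0.25,0.25,0.25]}'
python3 -c "
from h import *
go(place(J,[-.077,-.035,.028])[0],J[2]-.065)"
```

```text
t: 8.93
eef_pos: [0.5648, -0.0102, 0.0272]
tcp_rot: [0.053, -0.704, 0.706, -0.049]
ft_force: [0.3, 0.2, -1.1]
width: 0.0369
t 8.93 tcp [ 0.5648 -0.0102  0.0272] yaw 0.1444 tilt [ 0.005 -1.     0.002] F [ 0.3  0.2 -1.1] w 0.0369
turn_y -0.0015 | shift after turn [-0.0085 -0.0008  0.0042] | shift now [-0.0085 -0.0009  0.0042]
```

```bash
python3 -m pendant '{"delta_pos":[[-0.004,0.003,0.003],[0,0,0],[0,0,0],[0,0,0],[0,0,0],[0,0,0],[0,-0.03,0],[0,-0.04,0]],"turn":[[0,0,0],[0,0,0],[0,0,0],[0,0,0],[0,0,0],[0,0,0],[0,0,0],[0,0,0]],"hand":[0.25,0.25,0.65,0.65,0.65,0.65,0.65,0.65]}'
python3 -m pendant '{"delta_pos":[[0.02,0,0],[0.03,0,0],[0.015,0,0],[0,0,0],[0,0,0]],"turn":[[0,0,0],[0,0,0],[0,0,0],[0,-0.065,0],[0,0,0]],"hand":[0.65,0.2,0,0,0]}'
python3 - <<'E'
from h import *
go(place(J,[-.133,-.0385,.018])[0],J[2])
wrist('w5',[(place(J,np.array([[-60,-59.5,41],[61,-59.5,41],[61,-73.5,41],[-60,-73.5,41]])/1e3),(0,0,255))])
E
```

```text
t: 9.6
eef_pos: [0.5606, -0.0134, 0.0882]
tcp_rot: [0.059, -0.705, 0.706, -0.043]
ft_force: [0.4, -0.5, 0.2]
width: 0.0571
t: 10.02
eef_pos: [0.4982, -0.0237, 0.0971]
tcp_rot: [0.078, -0.702, 0.704, -0.071]
ft_force: [0.2, -0.2, 0.6]
width: 0.0342
t 10.02 tcp [ 0.4982 -0.0237  0.0971] yaw 0.2105 tilt [ 0.01  -1.     0.002] F [ 0.2 -0.2  0.6] w 0.0342
turn_y -0.0003 | shift after turn [-0.0201  0.0791  0.009 ] | shift now [-0.0209  0.0789  0.0088]
[[336.8, 66.4], [346.0, -212.4], [376.3, -212.4], [362.5, 66.4]]
```

View pics/w5.png

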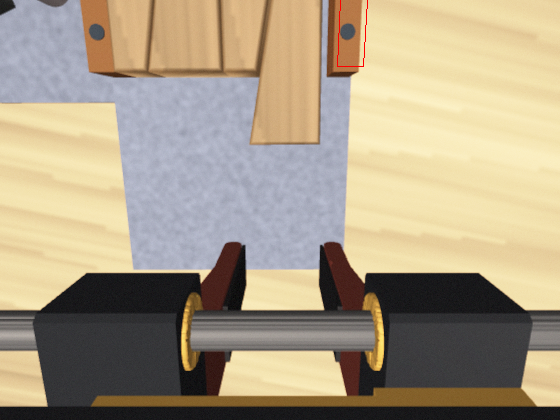

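The wedge is in the mouth of the slot. Its thick end is at row 144, (250–320), about 37 mm proud, and it leans on the neighbour with a few millimetres of gap to the rail. Next: close, lower and push.

```bash
python3 -m pendant '{"delta_pos":[[0,0.02,0.004],[0,0.025,0],[0,0.025,0],[0,0.008,0],[0,0,0]],"turn":[[0,0,0.01],[0,0,0],[0,0,0],[0,0,0],[0,0,0]],"hand":[0,0,0,0,0]}'
python3 -c "
from h import *
go(place(J,[-.072,-.0385,.019])[0],J[2])"
```

```text
t: 10.48
eef_pos: [0.5031, -0.0281, 0.0178]
tcp_rot: [0.067, -0.703, 0.704, -0.072]
ft_force: [-0.2, 0.4, 0.4]
width: 0.0005
t 10.48 tcp [ 0.5031 -0.0281  0.0178] yaw 0.1966 tilt [-0.007 -1.     0.003] F [-0.2  0.4  0.4] w 0.0005
turn_y -0.0143 | shift after turn [-0.0773 -0.0012  0.0036] | shift now [-0.0773 -0.0006  0.0025]
```

```bash
python3 -m pendant '{"delta_pos":[[-0.012,-0.001,0],[-0.012,0,0],[-0.012,0,0],[-0.012,0,0],[-0.008,0,0],[-0.008,0,0]],"turn":[[0,-0.014,-0.006],[0,0,0],[0,0,0],[0,0,0],[0,0,0],[0,0,0]],"hand":[0,0,0,0,0,0]}'
python3 -c "
from h import *
go(place(J,[-.072,-.0385,.019])[0],J[2])"
```

```text
t: 10.98
eef_pos: [0.5679, -0.015, 0.0218]
tcp_rot: [0.073, -0.702, 0.704, -0.071]
ft_force: [-0.5, -1.1, 0.2]
width: 0.0004
t 10.98 tcp [ 0.5679 -0.015   0.0218] yaw 0.2049 tilt [ 0.003 -1.     0.003] F [-0.5 -1.1  0.2] w 0.0004
turn_y -0.0059 | shift after turn [-0.0112  0.0028  0.0029] | shift now [-0.0112  0.0027  0.0028]
```

```bash
python3 -m pendant '{"delta_pos":[[-0.005,0.002,0.001],[-0.005,0,0],[-0.005,0,0]],"turn":[[0,-0.006,0],[0,0,0],[0,0,0]],"hand":[0,0,0]}'
python3 -m pendant '{"delta_pos":[[-0.006,0,0],[-0.006,0,0]],"turn":[[0,0,0],[0,0,0]],"hand":[0,0]}'
python3 -c "
from h import *
go(place(J,[-.072,-.0385,.019])[0],J[2])"
```

```text
t: 11.23
eef_pos: [0.5774, -0.0143, 0.0197]
tcp_rot: [0.08, -0.702, 0.705, -0.068]
ft_force: [-22.3, -3.2, 17.1]
width: 0.0003
t: 11.4
eef_pos: [0.5768, -0.0146, 0.0182]
tcp_rot: [0.088, -0.701, 0.705, -0.058]
ft_force: [-17.5, -2.9, 13.8]
width: 0.0006
t 11.4 tcp [ 0.5768 -0.0146  0.0182] yaw 0.2078 tilt [ 0.043 -0.999  0.001] F [-17.5  -2.9  13.8] w 0.0006
turn_y -0.003 | shift after turn [-0.0024 -0.0008  0.0014] | shift now [-0.0023 -0.0009  0.0013]
```

It stopped at about 22 N. Back off and look.

```bash
python3 -m pendant '{"delta_pos":[[0.012,0,0],[0.01,-0.02,0],[0.01,-0.03,0],[0.005,-0.025,0],[0,0,0],[0,0,0]],"turn":[[0,0,0.04],[0,0,0],[0,0,0],[0,0,0],[0,0,0],[0,0,0]],"hand":[0,0,0,0,0,0]}' >/dev/null
python3 - <<'E'
from h import *
go(place(J,[-.13,-.0385,.1])[0],J[2])
wrist('w6',[(place(J,np.array([[-60,-59.5,41],[61,-59.5,41],[61,-73.5,41],[-60,-73.5,41]])/1e3),(0,0,255))])
import cv2
im=cv2.imread('pics/w6.png');cv2.imwrite('pics/w6c.png',cv2.resize(im[0:200,60:400],None,fx=2.3,fy=2.3,interpolation=cv2.INTER_CUBIC))
E
```

```text
t 11.9 tcp [ 0.5351 -0.0234  0.0948] yaw 0.2065 tilt [ 0.012 -1.    -0.   ] F [ 0.2 -0.5 -0.7] w 0.0005
turn_y -0.0043 | shift after turn [ 0.013  -0.0052  0.0015] | shift now [ 0.0131 -0.0051  0.0016]
[[321.7, 134.1], [327.1, -123.3], [356.4, -123.5], [346.7, 134.0]]
```

View pics/w6c.png

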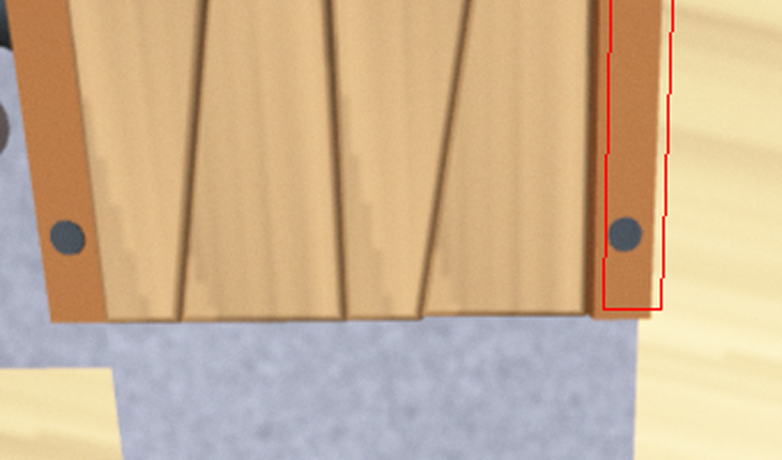

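The wedge is fully home. All four thick and thin ends are flush (rows 313–320 in the crop), with the last one against the right rail. Now the handle: rise and turn so the jaws lie along the knob's path.

```bash
python3 -m pendant '{"delta_pos":[[0,-0.03,0],[0,-0.03,0],[0,-0.015,0],[0,0,0],[0,0,0],[0,0,0]],"turn":[[0,0,0],[0,0.1,0],[0,0.1,0],[0,0.1,0],[0,0.1,0],[0,0.08,0]],"hand":[0.3,0.6,0.8,0.8,0.8,0.8]}' >/dev/null
cat >> h.py <<'E'
PV=np.array([.608,.138])
def knob(th): # th world angle of lever
    return np.array([PV[0]+.15*np.cos(th),PV[1]+.15*np.sin(th)])
E
python3 -c "
from h import *
print(knob(2.872))
go([.465,.177,.17],-.27)"
```

```text
[0.46341808 0.17795082]
t 12.45 tcp [ 0.5361 -0.0227  0.1674] yaw -0.2915 tilt [ 0.017 -1.     0.007] F [ 0.1 -0.2  0.1] w 0.0368
turn_y -0.0215 | shift after turn [ 0.1218 -0.0026 -0.1735] | shift now [ 0.1255 -0.0016 -0.1709]
```

```bash
python3 -m pendant '{"delta_pos":[[0,0,0],[0.023,0,-0.033],[0.023,0,-0.033],[0.023,0,-0.033],[0.023,0,-0.033],[0.018,0,-0.024],[0,0,0],[0,0,0]],"turn":[[0.007,-0.02,0.017],[0,0,0],[0,0,0],[0,0,0],[0,0,0],[0,0,0],[0,0,0],[0,0,0]],"hand":[0.8,0.8,0.8,0.8,0.8,0.8,0.8,0.8]}' >/dev/null
python3 -c "
from h import *
go([.464,.1775,.095],-.27)"
```

```text
t 13.12 tcp [0.4681 0.1629 0.1568] yaw -0.2488 tilt [-0.   -1.    0.02] F [ 1.3 -1.3 -0.2] w 0.0699
turn_y 0.0212 | shift after turn [ 0.0079  0.0618 -0.013 ] | shift now [ 0.0076  0.0615 -0.0144]
```

```bash
python3 -m pendant '{"delta_pos":[[0.008,0,-0.013],[0,0,0],[0,0.02,0],[0,0.025,0],[0,0.014,0],[0,0,0]],"turn":[[-0.02,0.02,0],[0,0,0],[0,0,0],[0,0,0],[0,0,0],[0,0,0]],"hand":[0.8,0.8,0.8,0.8,0.8,0.8]}' >/dev/null
python3 - <<'E'
from h import *
go([.464,.1775,.095],-.27)
wrist('k1',[])
E
```

```text
t 13.62 tcp [0.4665 0.1723 0.0941] yaw -0.2577 tilt [-0.004 -1.     0.003] F [-0.3 -0.2  1. ] w 0.0704
turn_y 0.0123 | shift after turn [ 0.0038 -0.0009 -0.0043] | shift now [ 0.0038 -0.0009 -0.0043]
```

View pics/k1.png

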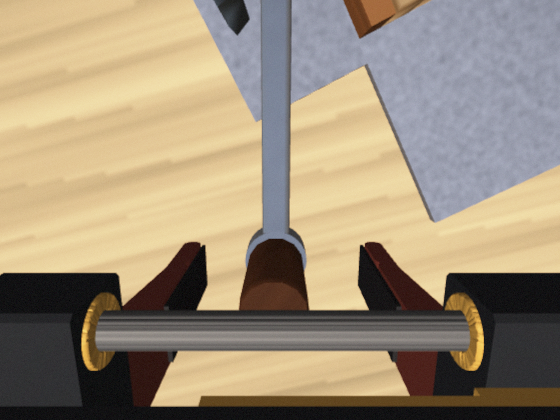

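The knob is between the open fingers (knob at u≈275, fingers at 200 and 365) and the lever runs straight ahead. Close gently and start the sweep.

```bash
python3 -m pendant '{"delta_pos":[[0.003,0,-0.003],[0,0,0],[0,0,0],[0,0,0],[0,0,0],[0,0,0],[0,0,0],[0,0,0]],"turn":[[0,0,0],[0,0,0],[0,0,0],[0,0,0],[0,0,0],[0,0,0],[0,0,0],[0,0,0]],"hand":[0.4,0.2,0.2,0.2,0.2,0.2,0.2,0.2]}' 8
cat >> h.py <<'E'
def sweep(dth):
    from cell import state
    s=state();d=s['eef_pos'][:2]-PV;th=np.arctan2(d[1],d[0])%(2*np.pi)
    print('r',round(np.hypot(*d),4),'handle',round(th-J[2]-2.356,3));n=th+dth
    go([*knob(n),.095],n-np.pi)
E
python3 -c "
from h import *
sweep(.0)"
```

```text
t: 14.33
eef_pos: [0.468, 0.175, 0.0992]
tcp_rot: [-0.095, -0.701, 0.702, 0.087]
ft_force: [0.7, -0.0, -3.2]
width: 0.0281
r 0.1448 handle 0.317
t 14.33 tcp [0.468  0.175  0.0992] yaw -0.2583 tilt [-0.011 -1.     0.   ] F [ 0.7 -0.  -3.2] w 0.0281
turn_y -0.0001 | shift after turn [ 0.0052  0.0042 -0.    ] | shift now [ 0.0053  0.0041 -0.    ]
```

```bash
python3 -m pendant '{"delta_pos":[[0,0.002,0.012],[-0.001,0,0.015],[-0.001,0,0.015],[-0.001,0,0.015],[-0.001,0,0.015],[-0.001,0,0.015]],"turn":[[0,-0.08,0],[0,-0.1,0],[0,-0.1,0],[0,-0.1,0],[0,-0.1,0],[0,-0.1,0]],"hand":[0.2,0.2,0.2,0.2,0.2,0.2]}'
python3 -c "
from h import *
sweep(.5)"
```

```text
t: 14.83
eef_pos: [0.4702, 0.0963, 0.0986]
tcp_rot: [-0.121, 0.697, -0.695, 0.128]
ft_force: [0.6, 2.0, -3.5]
width: 0.0281
r 0.144 handle 0.868
t 14.83 tcp [0.4702 0.0963 0.0986] yaw 0.3542 tilt [-0.011 -1.    -0.001] F [ 0.6  2.  -3.5] w 0.0281
turn_y -0.4395 | shift after turn [0.0236 0.0036 0.069 ] | shift now [-0.0079  0.0036  0.0725]
```

```bash
python3 -m pendant '{"delta_pos":[[0,0,0.015],[-0.001,0,0.015],[-0.001,0,0.015],[-0.001,0,0.015],[-0.001,0,0.015],[-0.001,0,0.015]],"turn":[[0,-0.08,0],[0,-0.08,0],[0,-0.1,0],[0,-0.1,0],[0,-0.1,0],[0,-0.1,0]],"hand":[0.2,0.2,0.2,0.2,0.2,0.2]}'
python3 -c "
from h import *
sweep(.5)"
```

```text
t: 15.33
eef_pos: [0.5164, 0.0359, 0.0993]
tcp_rot: [-0.322, 0.635, -0.622, 0.326]
ft_force: [-5.3, 0.6, 2.6]
width: 0.0523
r 0.1372 handle 1.414
t 15.33 tcp [0.5164 0.0359 0.0993] yaw 0.952 tilt [-0.014 -1.    -0.013] F [-5.3  0.6  2.6] w 0.0523
turn_y -0.3877 | shift after turn [0.0296 0.0043 0.0658] | shift now [0.0026 0.0033 0.0721]
```

The fingers were forced open (52 mm) and the tool is running inside the circle. Move outward and regrip more firmly.

```bash
python3 -m pendant '{"delta_pos":[[0.012,0,0],[0,0,0],[0,0,0],[0,0,0],[0,0,0],[0,0,0]],"turn":[[0,0,0.01],[0,0,0],[0,0,0],[0,0,0],[0,0,0],[0,0,0]],"hand":[0.6,0.2,0.2,0.2,0.2,0.2]}' 40
python3 -c "
from h import *
sweep(0)"
```

```text
t: 15.83
eef_pos: [0.5025, 0.0305, 0.0989]
tcp_rot: [-0.325, 0.639, -0.615, 0.327]
ft_force: [-2.8, -0.4, 10.2]
width: 0.0277
r 0.1506 handle 1.37
t 15.83 tcp [0.5025 0.0305 0.0989] yaw 0.9584 tilt [-0.019 -0.999 -0.028] F [-2.8 -0.4 10.2] w 0.0277
turn_y 0.1635 | shift after turn [-0.0006  0.0039 -0.    ] | shift now [-0.0005  0.0039  0.0002]
```

```bash
python3 -m pendant '{"delta_pos":[[0.0015,-0.001,0.015],[0.001,-0.001,0.015],[0.0005,-0.001,0.015],[0,-0.001,0.015]],"turn":[[0.02,-0.06,0.01],[0,-0.07,0],[0,-0.07,0],[0,-0.08,0]],"hand":[0.2,0.2,0.2,0.2]}'
python3 -c "
from h import *
sweep(.3)"
```

```text
t: 16.17
eef_pos: [0.5427, 0.0028, 0.1011]
tcp_rot: [-0.411, 0.583, -0.563, 0.417]
ft_force: [0.3, 2.6, -2.9]
width: 0.0275
r 0.1502 handle 1.695
t 16.17 tcp [0.5427 0.0028 0.1011] yaw 1.2518 tilt [-0.023 -1.    -0.017] F [ 0.3  2.6 -2.9] w 0.0275
turn_y -0.1688 | shift after turn [0.0065 0.0061 0.0444] | shift now [-0.0009  0.0054  0.0449]
```

```bash
python3 -m pendant '{"delta_pos":[[0.001,-0.002,0.015],[0.0005,-0.001,0.015],[0.0005,0,0.014]],"turn":[[0.015,-0.07,0.02],[0,-0.08,0],[0,-0.08,0]],"hand":[0.2,0.2,0.2]}'
python3 -c "
from h import *
sweep(.35)"
```

```text
t: 16.42
eef_pos: [0.5796, -0.0085, 0.1016]
tcp_rot: [-0.47, 0.531, -0.508, 0.49]
ft_force: [0.1, 2.5, -6.0]
width: 0.0274
r 0.1492 handle 1.954
t 16.42 tcp [ 0.5796 -0.0085  0.1016] yaw 1.4923 tilt [-0.042 -0.999 -0.005] F [ 0.1  2.5 -6. ] w 0.0274
turn_y -0.2369 | shift after turn [0.0099 0.0066 0.0512] | shift now [-0.0021  0.0064  0.0521]
```

```bash
python3 -m pendant '{"delta_pos":[[0,0,0.015],[0,0.002,0.015],[-0.0005,0.006,0.014],[-0.001,0.006,0.012],[-0.001,0.006,0.008],[0,0.003,0.003]],"turn":[[0,-0.07,0.03],[0,-0.07,0],[0,-0.07,0],[0,-0.05,0],[0,-0.04,0],[0,0,0]],"hand":[0.2,0.2,0.2,0.2,0.2,0.2]}'
python3 -c "
from h import *
sweep(.0)"
```

```text
t: 16.92
eef_pos: [0.6396, -0.0081, 0.0785]
tcp_rot: [-0.543, 0.457, -0.418, 0.567]
ft_force: [-32.9, -4.1, 38.0]
width: 0.0275
r 0.1495 handle 2.358
t 16.92 tcp [ 0.6396 -0.0081  0.0785] yaw 1.8064 tilt [-0.064 -0.998 -0.008] F [-32.9  -4.1  38. ] w 0.0275
turn_y 0.023 | shift after turn [ 0.0005 -0.0165 -0.    ] | shift now [-0.0005 -0.0165 -0.0002]
```

At the stop and down; release straight away and rise.

```bash
python3 -m pendant '{"delta_pos":[[0,0,0],[0,0,0],[0,0,0],[0,0,0],[0,0,0],[0,-0.02,0],[0,-0.03,0],[0,-0.03,0]],"turn":[[0,0,0],[0,0,0],[0,0,0],[0,0,0],[0,0,0],[0,0,0],[0,0,0],[0,0,0]],"hand":[0.75,0.75,0.75,0.75,0.75,0.75,0.75,0.75]}'
python3 -m pendant '{"delta_pos":[[0,-0.03,0],[0.03,-0.03,0],[0.04,0,0],[0.04,0,0],[0.04,0,0],[0.02,0,0],[0,0,0]],"turn":[[0,0,0],[0,0,0],[0,0,0],[0,0,0],[0,0,0],[0,0,0],[0,0,0]],"hand":[0.75,0.75,0.75,0.75,0.75,0.75,0.75]}'
python3 - <<'E'
from h import *
from cell import cams
import cv2
n=[cams.snapshot(k)['img'][:,:,::-1] for k in('scene','side')]
a=cv2.resize(n[0][140:280,220:353],None,fx=3,fy=3,interpolation=cv2.INTER_CUBIC);b=cv2.resize(n[1][170:280,230:360],None,fx=3,fy=3,interpolation=cv2.INTER_CUBIC)
o=np.zeros((600,800,3),np.uint8);o[:420,:399]=a;o[:330,405:795]=b
o[425:600,:233]=cv2.resize(n[0],(233,175));o[425:600,300:533]=cv2.resize(n[1],(233,175))
for y in(): pass
# expected knob top/side axis if in the notch (z .118) and if on the crest
th=J[2]+2.356+2.356
for c,ox,oy,px in(('scene',220,140,0),('side',230,170,405)):
    uv=proj(c,[[*knob(th),.118],[*knob(th),.063]]);print(c,uv.round(1).tolist())
    for u,v in uv: cv2.circle(o,(int((u-ox)*3+px),int((v-oy)*3)),3,(0,255,0),1)
cv2.imwrite('pics/end.png',o)
E
```

```text
t: 17.58
eef_pos: [0.6359, -0.0132, 0.1529]
tcp_rot: [-0.548, 0.462, -0.414, 0.562]
ft_force: [1.5, 0.4, -0.4]
width: 0.0657
t: 18.17
eef_pos: [0.6837, -0.1838, 0.2121]
tcp_rot: [-0.546, 0.456, -0.417, 0.566]
ft_force: [-0.0, -0.0, 0.1]
width: 0.0657
scene [[294.3, 232.6], [293.4, 244.9]]
side [[315.7, 220.2], [314.8, 235.4]]
```

View pics/end.png

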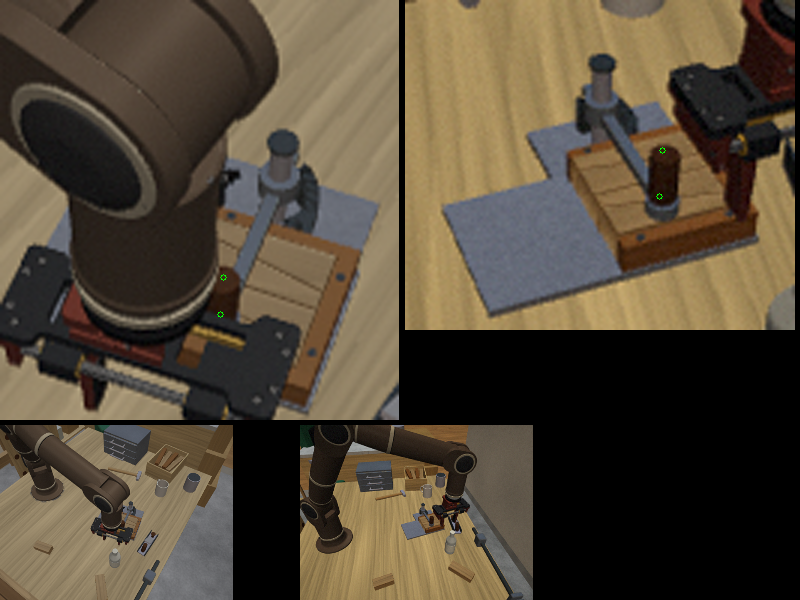

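The side view shows the lever straight across the wedges. The knob's top and base match the notch-height prediction (green marks), the wedges' fronts are flush, and the gripper is clear with zero force. Handing in.

```bash
python3 -c "
from cell import robot,state
s=state();print(s['t'],s['ft_force'].round(2),abs(s['qd']).max().round(3));print(robot.job_done())"
```

```text
18.2667 [-0.33 -0.08 -0.44] 0.041
the job is handed in; nothing more can be done
None
```

The wedge is packed home and the handle is down in its notch. I handed the job in at 18.3 s of the 64 s; it reports no verdict.

**What I did:** I slid the last wedge thin end first along the apron into the slot, then pushed it home with closed fingers until it stopped at about 22 N. I swung the handle up over the cam's crest and down to its stop, then let go and moved clear.

**What went wrong on the way:**
- **Wedge:** on the first try it caught the right rail's front by about 1 mm and slipped back in the grip. I regripped it and went in about 6 mm further left.
- **Handle:** my light grip was forced open on the cam's ramp, so I regripped at 40 N. At the stop the wrist force peaked at about 50 N, under the 120 N limit.

**Last checks:**
- **Wedges:** before the handle swing, a close view showed all four with their fronts flush within a millimetre or two and the last one along the right rail. After the swing I only saw their fronts from the side camera, and they still looked flush.
- **Handle:** it reached 2.36 rad, worked out from the tool's position. In the final side picture the knob is at the notch height and the lever lies straight across the wedges. I did not measure the lift directly.
- **Robot and bench:** the wrist force was near zero, with the gripper clear. The bystanders I could see looked unmoved, but I did not measure them.

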